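# Pop the slotted cap off the toothbrush rack with the puller

### The job

Use the forked puller to pop the snug slotted cap off the toothbrush rack: hook it under the cap's plate, pull straight up until it comes off, and carry it level on the puller to stand upright on its plug near the middle of the drip dish. Then stand the puller back upright on the bare counter, clear of the dish. Do not touch the cap with the fingers, and leave the tumbler, soap case, comb and nail clipper where they are.

Things in the scene. Friction and masses are not known exactly. Their poses are not given: they have to be found in the camera images.
- puller: Puller, 200 g, steel with plastic grip, C-shaped from the side, stands on its fork. In mm: 105 long, 64 wide, 80 high. Origin: fork underside, below point puller_grip; x to the open tips, z up. Prongs 6 thick, 10 wide, at y +-27 (44 clear between), x -58 to 47. At x -56 to -44 a cross piece 10 high and a post 24 wide, 80 high, join prongs and grip. A cap centred at x 0 hangs straight below the grip.
- puller_grip (a point): Where to grip the puller, 69 mm straight above its origin: middle of a level bar along the puller's x (x -56 to +45 mm), 14 mm wide in y, 22 mm high (z 58 to 80 mm). Grip from above across its width.
- puller_tip (a point): Point midway between the two fork tips, at z 10 mm, x 44.5 mm of the puller: the last 5 mm of each prong (x 42 to 47 mm) turns up as a lip, 4 mm above the prong's top. The cap's plate lies between the lips and the post.
- cap: Square slotted cap of the rack, white plastic, 90 g. Origin: centre of the plug's underside; z up, x and y along its sides. Solid neck and plug 30 x 30 mm, z 0 to 38 mm; plate 70 x 70 mm, z 38 to 47 mm, with four 11 mm slots. Fitted, the lowest 18 mm sit in the rack, held by sprung catches: it gives at about 10 N straight up and is free after 18 mm. It can stand on its plug.
- cap_under (a point): Centre of the underside of the cap's plate, 38 mm above the cap's origin. While fitted it is 20 mm above the rack's top: the open height for the fork.
- rack: Toothbrush rack, white plastic block 60 x 60 x 55 mm, fixed in the caddy, turned about 45 degrees (varies). Origin: centre of its underside; x, y along its sides, z up; top at z 55 mm. The fitted cap's origin is at z 37 mm, turned like the rack. The fork can enter under the cap squarely from any of the four sides that is not obstructed.
- dish: Fixed square drip dish, blue ceramic, 130 x 130 mm, rim 12 mm high and 5 mm wide, inner floor at z 6 mm. Origin: centre of its underside on the counter, z up.
- caddy: Fixed lime green wall caddy, 124 mm in x, 360 mm in y. Origin: centre of its underside, 26 mm above the counter. Floor 4 mm thick; front and side walls up to z 32 mm, back wall 55 mm, two tabs with suction cups at y +-148 mm up to 95 mm. The tiled upstand behind has its face at x 68 mm from this origin and is 138 mm high above the counter.
- tumbler: Glass tumbler, upright on the counter about 155 mm from the rack, straight before one of the two rack sides that face the robot, so it blocks that side: largest radius 33 mm, 125 mm high. Origin: centre of its underside. Leave alone.
- soap_case: Closed soap case lying in the caddy, 60 mm (x) x 90 mm (y) x 32 mm high, loose. Origin: centre of its underside. Leave alone.
- comb: Black comb lying flat on the counter, 150 mm (x) x 30 mm (y) x 5 mm. Origin: centre of its underside. Leave alone.
- clipper: Steel nail clipper lying on the counter, 80 mm (x) x 14 mm x 17 mm high. Origin: centre of its underside. Leave alone.
Things that resemble listed ones, but are neither listed nor needed, are in the scene too. What is shaped like the puller but green is not meant.

How it is judged:
By the outcome, as a careful person would: the job done as asked, in the order asked, and still so for the second after the job is handed in, with the robot touching nothing.
It also fails if it takes over 72 s, if anything falls off the work surface, if the arm or the gripper's body presses on something with over 40 N, if the wrist force passes 120 N, or if a joint passes its speed limit or range.

### The arm

A 7-joint arm with a two-finger parallel gripper is mounted at the origin on the work surface. World frame = base frame: x ahead of the robot, y to its left, z up, the work surface at z = 0. Lengths are in m, angles in degrees, forces in N, time in s.
With the tool pointing down it reaches from about 0.425 to 0.875 m from the base axis. Payload 4.7 kg.
Tool frame: the origin (TCP) lies at the very end of the fingers, on their centre line; the grasp point (between the pads) lies 19 mm behind it; z points along the fingers, y is the line along which they close (so a half turn about z gives the same grasp; the last joint's range is limited). The gripper opens to 87 mm and grips with 3 to 60 N. Pads are 19 mm wide; open, the fingers measure 117 mm over their backs; the gripper's body (75 mm by 190 mm) begins 51 mm behind the grasp point.
Start: joints at [-69.952, 18.392, -4.016, 83.108, 1.295, 78.541, -3.26], TCP at [0.214, 0.614, 0.223] pointing down, gripper open.
Joint ranges: [-163.93, 163.93], [-17.29, 119.83], [-79.2, 71.16], [3.27, 140.29], [-89.18, 269.18], [5.43, 117.66], [-154.24, 154.24]. Speed limits (degrees/s): [147.25, 147.25, 180, 180, 180, 180, 180].

### API

Orientations are given as [roll, pitch, yaw] about the fixed x, y, z axes, in that order (R = Rz(yaw) Ry(pitch) Rx(roll)).
In Python, from cell import telemetry, cams, env gives the robot as it stands.
- The arm moves only by the tool arm_command, never from a script. Its argument "series" is text: rows parted by semicolons, each of 5 numbers parted by spaces: the shift along the tool's x, y, z in mm, then the turn about the tool's z in rad, then the closure in counts, from 0 (fully open) to 255 (shut). A call has 1 to 20 rows; each row shifts and turns the commanded pose from where the row before left it, along the tool's axes as they then stand; what a row does not reach is not made up. A row lasts 1/12 s, in which the tool goes at most 41.7 mm and 7.16 degrees, less where a joint would pass 70% of its speed; a pose out of reach is approached as far as the arm can. A call is refused whole if a number of a shift passes 41.7 or a number of a turn 0.125, either way. A call with a gripper value outside its range is refused whole. The fingers move at their own pace and stop on an object; "squeeze" is the grip in N (left out, the last holds). Time passes only in rows, so rows that do not move let the fingers close. It gives the time, the measured TCP pose, the force, the opening and the grip force at its end, in the units of the state.
- telemetry.get_obs(): the state, without advancing time (a new reading comes with each control period).
- cams.read_camera(name): name is "side" or "top"; returns the picture (400x640x3 uint8, blue, green, red); there is no depth.
- cams.calibration(name): a dict with "K" (3x3 intrinsics, pixels), "dist" ([k1, k2, p1, p2, k3] as OpenCV has them; the pictures are not rectified), "origin" and "rotation" of the camera in the world. Camera axes: x right, y down, z forward; pixel columns grow to the right and rows downward; lengths in m; the calibration is good to about 2 mm. A picture is of the moment at which its call begins. calibration takes no time and is no camera call.
- env.sign_off(): hands the job in; it is judged then, once.
The state is a dict: "time_s": time; "qpos": joint angles; "joint_velocities": joint speeds; "effort": joint torques, N m; "tool_pos": TCP position; "tool_rot": TCP orientation; "force": force on the tool from outside, world axes, zero at the start; "wrist_torque": the same for the moment, N m; "grip_width": finger opening in m; "grasp_force": force on a finger pad.
Only numpy, scipy, OpenCV 4.12 (cv2) and the standard library are available. Lean on these libraries where they do the work, as an engineer would, in place of code of your own. Each camera call takes 0.05 s, during which the arm holds its last target. There are 200 camera calls.

## Working session

There is one attempt and no reset: what is moved stays moved. The work goes in short steps, Python scripts to look and compute and a tool call to move; the robot and the scene stay as the last step left them, time stands still between calls to the robot, and variables do not carry over. Pictures are saved under pics/ and viewed, at most 10 in all, crops included, and the job is handed in when it is done.

Besides the shell and the picture viewer there is one more tool, called by a JSON object that holds its "name" and its "arguments", one argument or row to a line. arm_command: Moves the arm, as the interface text tells. Its arguments: {"type":"object","properties":{"series":{"type":"string"},"squeeze":{"type":"number"}},"required":["series"]}

```bash
mkdir -p pics
cat > h.py <<'E'
import numpy as np, cv2
from cell import telemetry, cams, env
def C(n):
    c=cams.calibration(n); return {k:np.array(v,float) for k,v in c.items()}
def ray(n,px):
    c=C(n); u=cv2.undistortPoints(np.array(px,float).reshape(-1,1,2),c['K'],c['dist']).reshape(-1,2)
    d=np.c_[u,np.ones(len(u))]@c['rotation'].T
    return c['origin'],d
def onz(n,px,z):
    o,d=ray(n,px); return o+d*((z-o[2])/d[:,2])[:,None]
def proj(n,P):
    c=C(n); R=c['rotation'].T
    return cv2.projectPoints(np.array(P,float).reshape(-1,3),cv2.Rodrigues(R)[0],-R@c['origin'],c['K'],c['dist'])[0].reshape(-1,2)
def tri(ps,pt):
    out=[]
    for a,b in zip(ps,pt):
        (o1,d1),(o2,d2)=ray('side',[a]),ray('top',[b]); d1=d1[0]/np.linalg.norm(d1[0]); d2=d2[0]/np.linalg.norm(d2[0])
        s=np.linalg.lstsq(np.c_[d1,-d2],o2-o1,rcond=None)[0]
        p,q=o1+s[0]*d1,o2+s[1]*d2; out.append([*((p+q)/2),np.linalg.norm(p-q)])
    return np.array(out)
E
python3 - <<'E'
from h import *
for n in('side','top'):
    cv2.imwrite(f'pics/{n}0.png',cams.read_camera(n)); print(n,C(n))
print(telemetry.get_obs())
E
```

```text
side {'K': array([[430.34936042,   0.        , 315.32309529],
       [  0.        , 430.34936042, 203.47480891],
       [  0.        ,   0.        ,   1.        ]]), 'dist': array([-0.09037379,  0.        ,  0.        ,  0.        ,  0.        ]), 'origin': array([-0.15363865,  0.51965007,  0.61208025]), 'rotation': array([-119.59029435,   -1.37642067, -132.49065717])}
top {'K': array([[485.56964394,   0.        , 321.06840536],
       [  0.        , 485.56964394, 196.61216379],
       [  0.        ,   0.        ,   1.        ]]), 'dist': array([-0.15251396,  0.        ,  0.        ,  0.        ,  0.        ]), 'origin': array([ 0.3977194 , -0.10695058,  1.43748877]), 'rotation': array([-177.16866978,    1.103973  ,  -88.60366226])}
{'time_s': 0.1, 'qpos': array([-69.95259556,  18.43381755,  -4.01599232,  83.16935578,
         1.296462  ,  78.53931783,  -3.26089447]), 'joint_velocities': array([ 0.00191039, -0.07111386, -0.13304225, -0.00292597,  0.0398038 ,
        0.06201701, -0.00786905]), 'effort': array([-7.29861422e-04, -4.92567551e+01, -4.06101560e-01, -3.13399923e+01,
       -6.43468439e-02,  3.95039935e-02,  6.10413053e-05]), 'tool_pos': array([0.21407372, 0.61321053, 0.22156957]), 'tool_rot': array([-1.79902824e+02,  6.74942866e-03,  1.60762062e+02]), 'force': array([ 0.60567086, -0.0947901 , -0.22296576]), 'wrist_torque': array([-0.00220457,  0.02448387,  0.02944753]), 'grasp_force': 0.0, 'grip_width': 0.08702993922483147}
```

View pics/side0.png

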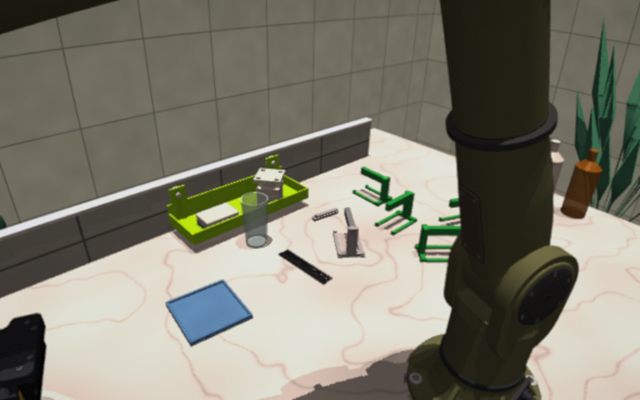

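View pics/top0.png

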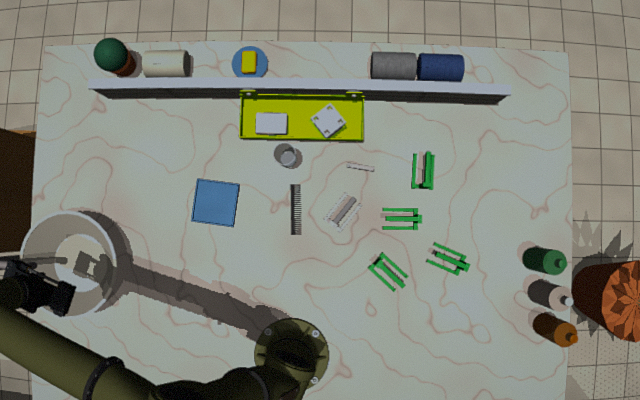

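Run:
```python
s=open('h.py').read()
s=s.replace("return {k:np.array(v,float) for k,v in c.items()}","c={k:np.array(v,float) for k,v in c.items()}; c['rotation']=Rotation.from_euler('xyz',c['rotation'],degrees=True).as_matrix(); return c")
s=s.replace("import numpy as np, cv2","import numpy as np, cv2\nfrom scipy.spatial.transform import Rotation")
open('h.py','w').write(s)
a=__import__('cv2'); t=a.imread('pics/top0.png'); d=a.imread('pics/side0.png')
r=lambda im,x,y,w,h,k:a.resize(im[y:y+h,x:x+w],None,fx=k,fy=k,interpolation=a.INTER_CUBIC)
import numpy as np
a.imwrite('pics/c1.png',np.vstack([np.hstack([r(t,300,85,80,60,5),r(t,310,180,80,60,5)]),np.hstack([r(d,230,150,80,60,5),r(d,310,200,80,60,5)])]))
```

```text
(no output)
```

View pics/c1.png

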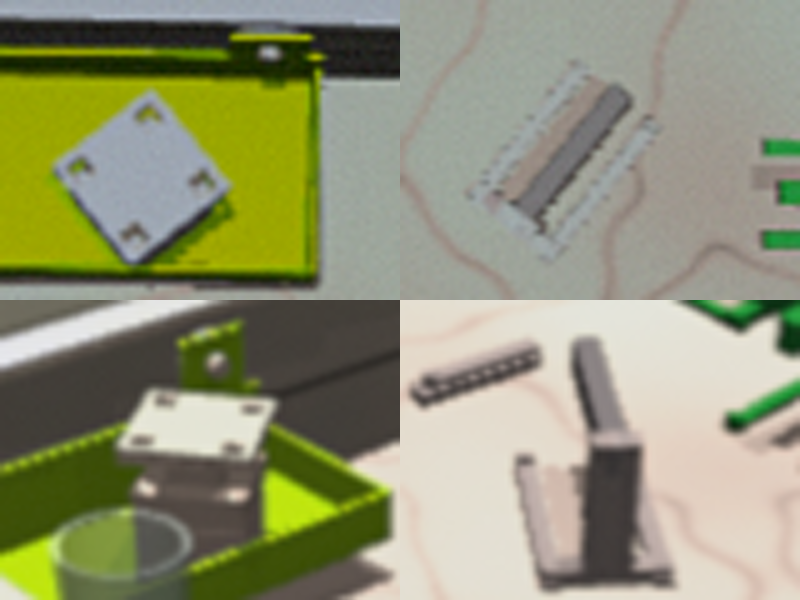

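Puller candidates, in top-view pixels: grey (342,210), and green (423,170), (403,217), (448,258), (388,271). The grey one is the right one. Its post is at the lower left (near and left) and its tips point far and right. The cap's plate corners in the top view are about (330,103), (346,122), (327,138) and (311,119). The tumbler stands before the rack's near-left side.

```bash
cat > m.py <<'E'
from h import *
from scipy.optimize import least_squares
def fit(obs,x0):
    # obs: list of (cam, local xyz, px); pose x,y,z,yaw
    def res(p):
        R=Rotation.from_euler('z',p[3]).as_matrix(); out=[]
        for cam in ('side','top'):
            o=[b for b in obs if b[0]==cam]
            if o: out.append((proj(cam,np.array([b[1] for b in o])@R.T+p[:3])-np.array([b[2] for b in o])).ravel())
        return np.concatenate(out)
    r=least_squares(res,x0,loss='soft_l1'); return r.x,np.abs(r.fun).round(1)
E
python3 - <<'E'
from m import *
S=[(260,168),(285.4,169.6),(282.4,181.4),(253.6,180)];T=[(330,103.4),(346,122),(327,137.6),(310.6,119)]
t=tri(S,T); print(t.round(4), t.mean(0))
L=[(35,35),(35,-35),(-35,-35),(-35,35)]
L=[(a/1e3,b/1e3,0.) for a,b in L]
print('captop',fit([('side',l,p) for l,p in zip(L,S)]+[('top',l,p) for l,p in zip(L,T)],[.7,-.1,.13,.8]))
m=lambda *a:np.array(a)/1e3
O=[('top',m(45,0,80),(354.4,199)),('top',m(47,32,8),(345.4,193.4)),('top',m(47,-32,8),(361,204.4)),('top',m(-57,32,6),(324,218.6)),('top',m(-57,-32,6),(340,231.4)),
('side',m(45,0,80),(347.6,208)),('side',m(-56,0,80),(353,227.6)),('side',m(-56,0,0),(351.6,257)),('side',m(47,27,10),(335,232)),('side',m(-57,32,0),(338.6,257.6)),('side',m(-57,-32,0),(365,256.6))]
print('puller',fit(O,[.5,-.15,0,-.7]))
print('dish',onz('top',[(197,179),(239,182.5),(235,226.5),(192,221.5)],.012))
print('tumbler',onz('top',[(289,158)],.125),onz('side',[(257,243)],0.0))
print('comb',onz('top',[(295,184),(296,234)],.005),'clip',onz('top',[(347,165),(375,170)],.01))
print('caddy',onz('top',[(241,138),(363,141)],.058),'upst',onz('top',[(240,88),(400,92)],.138))
E
```

```text
[[ 0.7222 -0.0971  0.116   0.0033]
 [ 0.6704 -0.1429  0.1163  0.0018]
 [ 0.6245 -0.0931  0.1146  0.0024]
 [ 0.6778 -0.0443  0.1134  0.0034]] [ 0.67372549 -0.09435409  0.11505274  0.00273188]
captop (array([ 0.67373464, -0.09443209,  0.11503737, -0.8369484 ]), array([0.4, 0.3, 0.4, 0.3, 0.8, 0. , 1.2, 0.4, 0.5, 0.6, 0.1, 0.4, 0.1,
       0.3, 0.3, 0. ]))
puller (array([ 4.29049721e-01, -1.44779408e-01,  5.06811898e-04, -6.58345708e-01]), array([0.1, 1.3, 1.1, 1.3, 0.1, 0.3, 0.3, 1.7, 0.2, 0.3, 0.1, 0.5, 0. ,
       1.8, 0.3, 2.4, 1. , 0.3, 1.1, 0.1, 0.2, 0.8]))
dish [[0.5115769  0.29456653 0.012     ]
 [0.50375093 0.16674353 0.012     ]
 [0.37312097 0.17455483 0.012     ]
 [0.38425263 0.30522427 0.012     ]]
tumbler [[0.56529227 0.00987646 0.125     ]] [[0.5785001  0.02455632 0.        ]]
comb [[ 0.50347695  0.00051173  0.005     ]
 [ 0.35576183 -0.00637668  0.005     ]] clip [[ 0.56289032 -0.15203739  0.01      ]
 [ 0.55001605 -0.23503603  0.01      ]]
caddy [[ 0.6294186   0.15680295  0.058     ]
 [ 0.62760511 -0.19496782  0.058     ]] upst [[ 0.75541002  0.15009211  0.138     ]
 [ 0.75243898 -0.28896616  0.138     ]]
```

{"name": "arm_command", "arguments": {
  "series": "-29 -21 0 0 0;-29 -21 0 0 0;-29 -21 0 0 0;-29 -21 0 0 0;-29 -21 0 0 0;-29 -21 0 0 0;-29 -21 0 0 0;-29 -21 0 0 0;-29 -21 0 0 0;-29 -21 0 0 0;-29 -21 0 0 0;-29 -21 0 0 0;-29 -21 0 0 0;-29 -21 0 0 0"
}}

```text
time_s: 1.27
tool_pos: [0.5011, 0.2007, 0.2223]
tool_rot: [-180.0, -0.0, 160.8]
force: [1.4, 0.6, 0.1]
grip_width: 0.0873
grasp_force: 0.0
```

{"name": "arm_command", "arguments": {
  "series": "-4 -29 0 0 0;-4 -29 0 0 0;-4 -29 0 0 0;-4 -29 0 0 0;-4 -29 0 0 0;-4 -29 0 0 0;-4 -29 0 0 0;-4 -29 0 0 0;-4 -29 0 0 0;-4 -29 0 0 0;-4 -29 0 0 0;-4 -29 0 0 0;0 0 0 0 0;0 0 0 0 0"
}}

```text
time_s: 2.43
tool_pos: [0.4307, -0.1434, 0.2224]
tool_rot: [180.0, -0.0, 160.5]
force: [0.0, 0.6, 0.5]
grip_width: 0.0872
grasp_force: 0.0
```

{"name": "arm_command", "arguments": {
  "series": "0 0 0 0.12 0;0 0 0 0.12 0;0 0 0 0.12 0;0 0 0 0.12 0;0 0 0 0.12 0;0 0 0 0.12 0;0 0 0 0.12 0;0 0 0 0.12 0;0 0 0 0.12 0;0 0 0 0.12 0;0 0 0 0.12 0;0 0 0 0.12 0;0 0 0 0.12 0;0 0 0 0.12 0;0 0 0 0.12 0;0 0 0 0.12 0;0 0 0 0.12 0;0 0 0 0.12 0;0 0 0 0.12 0;0 0 0 0.12 0"
}}

```text
time_s: 4.1
tool_pos: [0.4315, -0.1403, 0.2221]
tool_rot: [-180.0, 0.0, 23.1]
force: [0.7, -0.2, -0.1]
grip_width: 0.0871
grasp_force: 0.0
```

{"name": "arm_command", "arguments": {
  "series": "0 0 0 0.118 0;0 0 0 0.118 0;0 0 0 0.118 0;0 0 0 0.118 0;0 0 0 0.118 0;0 0 0 0.118 0;0 0 0 0.118 0;0 0 0 0.118 0;0 0 0 0.118 0;0 0 0 0 0;0 0 0 0 0"
}}

```text
time_s: 5.02
tool_pos: [0.4315, -0.1409, 0.2223]
tool_rot: [180.0, 0.0, -37.3]
force: [-0.3, -0.2, -0.2]
grip_width: 0.0873
grasp_force: 0.0
```

Run:
```python
from h import *
o=telemetry.get_obs(); print(o['qpos'],o['tool_pos'],o['tool_rot'])
a=cv2; t=cams.read_camera('top'); d=cams.read_camera('side')
r=lambda im,x,y,w,h,k:a.resize(im[y:y+h,x:x+w],None,fx=k,fy=k,interpolation=a.INTER_CUBIC)
a.imwrite('pics/c2.png',np.hstack([r(t,280,140,100,120,4),r(d,300,120,100,160,3)[:480]]))
```

```text
[  -8.39933615   -6.80250701   21.52732206  110.16956723    2.5554409
   76.20991193 -114.92504625] [ 0.43146568 -0.14087001  0.22225432] [ 1.79994398e+02  3.50693579e-02 -3.73042251e+01]
```

View pics/c2.png

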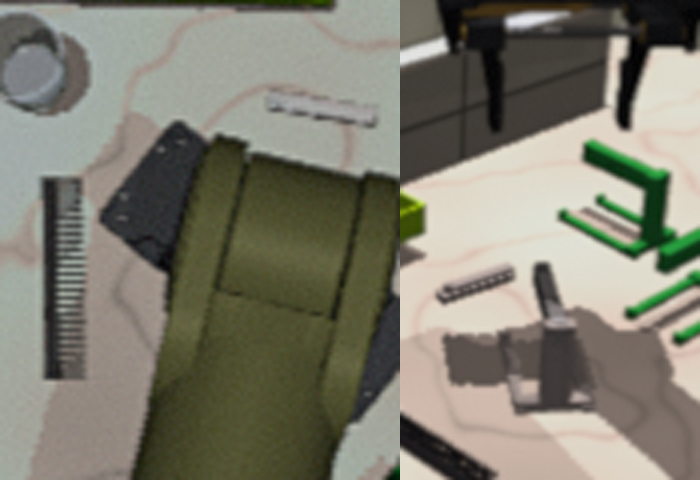

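The view shows the open fingers hanging above the bar and straddling it. The puller's post top is at about (555,322) in the crop. Lowering onto it now.

{"name": "arm_command", "arguments": {
  "series": "0.5 4.5 0 0 0;0 0 25 0 0;0 0 25 0 0;0 0 25 0 0;0 0 25 0 0;0 0 25 0 0;0 0 25 0 0;0 0 12 0 0;0 0 10 0 0;0 0 0 0 0;0 0 0 0 0"
}}

```text
time_s: 6.03
tool_pos: [0.4291, -0.1461, 0.0507]
tool_rot: [180.0, 0.0, -37.6]
force: [-0.1, 0.1, 0.9]
grip_width: 0.0872
grasp_force: 0.0
```

{"name": "arm_command", "arguments": {
  "series": "0 0 0 0 255;0 0 0 0 255;0 0 0 0 255;0 0 0 0 255;0 0 0 0 255;0 0 0 0 255;0 0 0 0 255;0 0 0 0 255;0 0 0 0 255;0 0 0 0 255;0 0 0 0 255;0 0 0 0 255;0 0 0 0 255;0 0 0 0 255",
  "squeeze": 45
}}

```text
time_s: 7.2
tool_pos: [0.4288, -0.1459, 0.0504]
tool_rot: [180.0, 0.0, -37.6]
force: [-0.2, 0.5, -0.3]
grip_width: 0.0135
grasp_force: 44.6
```

{"name": "arm_command", "arguments": {
  "series": "0 0 -10 0 255;0 0 -20 0 255;0 0 -20 0 255;0 0 -20 0 255;0 0 -20 0 255;0 0 0 0 255;0 0 0 -0.116 255;0 0 0 -0.116 255;0 0 0 -0.116 255;0 0 0 -0.116 255;0 0 0 -0.116 255;0 0 0 -0.116 255;0 0 0 -0.116 255;0 0 0 -0.116 255;0 0 0 -0.116 255;0 0 0 -0.116 255;0 0 0 -0.116 255;0 0 0 -0.116 255;0 0 0 0 255;0 0 0 0 255"
}}

```text
time_s: 8.87
tool_pos: [0.4285, -0.1459, 0.14]
tool_rot: [-180.0, 0.0, 42.0]
force: [-0.5, -0.2, -1.4]
grip_width: 0.0133
grasp_force: 44.6
```

{"name": "arm_command", "arguments": {
  "series": "18.6 21 0 0 255;18.6 21 0 0 255;18.6 21 0 0 255;18.6 21 0 0 255;18.6 21 0 0 255;18.6 21 0 0 255;0 0 0 0 255;0 0 0 0 255;0 0 0 0 255"
}}

```text
time_s: 9.62
tool_pos: [0.5953, -0.1646, 0.1397]
tool_rot: [-179.9, 0.1, 42.0]
force: [-1.5, 0.2, -2.5]
grip_width: 0.0137
grasp_force: 44.6
```

Run:
```python
from h import *
o=telemetry.get_obs(); print(o['qpos'],o['tool_pos'],o['tool_rot'])
a=cv2; t=cams.read_camera('top'); d=cams.read_camera('side')
cv2.imwrite('pics/d3.png',d)
r=lambda im,x,y,w,h,k:a.resize(im[y:y+h,x:x+w],None,fx=k,fy=k,interpolation=a.INTER_CUBIC)
a.imwrite('pics/c3.png',np.hstack([r(t,295,90,75,100,5),r(d,240,140,85,100,5)]))
```

```text
[ -8.40612913  18.45683244  26.04525022  94.81656342  -8.53502547
  68.82719198 -28.37096297] [ 0.59526622 -0.16456001  0.13972741] [-1.79917136e+02  9.23498459e-02  4.20447697e+01]
```

View pics/c3.png

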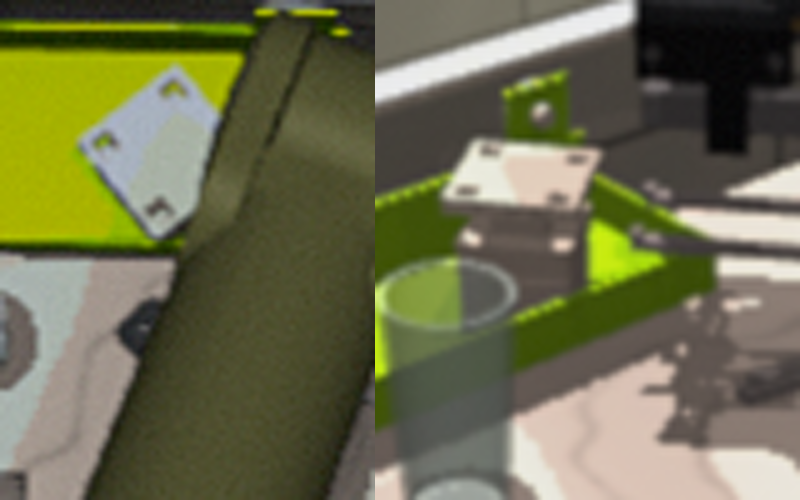

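Side view: the fork tips are at crop (637,237) and (652,187), level with the gap between the plate and the rack top (about 212 to 240). Comparing them with the prediction.

Run:
```python
from h import *
o=telemetry.get_obs(); p=np.array(o['tool_pos']); y=np.radians(o['tool_rot'][2]); R=Rotation.from_euler('z',y).as_matrix()
P=lambda l:np.array(l)/1e3@R.T+p-[0,0,.050]
print(proj('side',P([(47,27,10),(47,-27,10)])),'seen (292.5,187.5) (295.4,177.4)')
c=np.array([.6737,-.0944,.105]); Rc=Rotation.from_euler('z',np.radians(42.05)).as_matrix()
print('plate under corners',proj('side',np.array([(-35,35,0),(-35,-35,0),(35,35,0)])/1e3@Rc.T+c))
print('rack top',proj('side',np.array([(-30,30,-20),(-30,-30,-20),(30,30,-20)])/1e3@Rc.T+c))
d=R.T@(c-p); print('cap in puller frame mm',d*1e3)
```

```text
[[291.05206592 185.70128529]
 [293.9305541  176.62851415]] seen (292.5,187.5) (295.4,177.4)
plate under corners [[281.6566212  184.8545222 ]
 [285.86081094 173.20972364]
 [254.95265419 183.12940462]]
rack top [[280.18311308 190.69154353]
 [283.83210124 180.4989183 ]
 [257.5760987  189.2021124 ]]
cap in puller frame mm [105.31826358  -0.54625352 -35.42569792]
```

Run:
```python
from h import *
d=cv2.imread('pics/d3.png')[150:215,245:345]
cv2.imwrite('pics/c4.png',cv2.resize(d,None,fx=8,fy=8,interpolation=cv2.INTER_NEAREST))
```

```text
(no output)
```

View pics/c4.png

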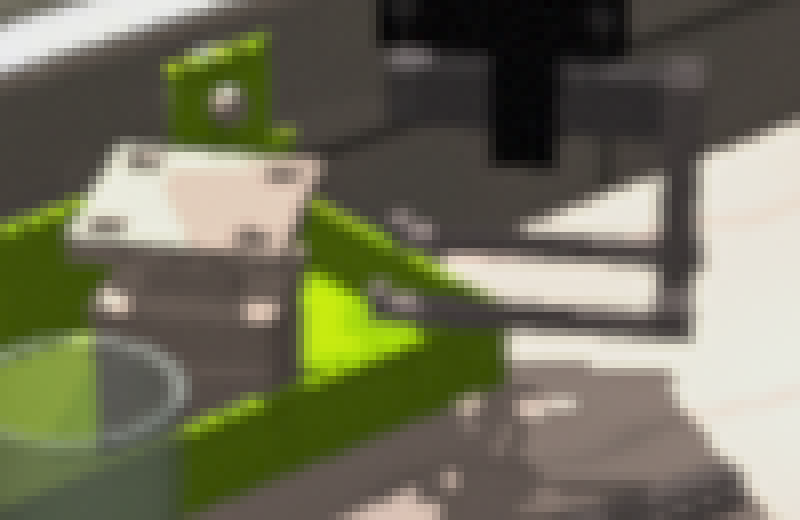

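{"name": "arm_command", "arguments": {
  "series": "0 -0.5 -1.5 0 255;0 0 0 0 255;10 0 0 0 255;10 0 0 0 255;10 0 0 0 255;0 0 0 0 255;0 0 0 0 255"
}}

```text
time_s: 10.3
tool_pos: [0.6189, -0.1424, 0.1417]
tool_rot: [-180.0, 0.0, 42.3]
force: [-1.3, -0.4, -2.3]
grip_width: 0.0134
grasp_force: 44.6
```

{"name": "arm_command", "arguments": {
  "series": "10 0 0 0 255;10 0 0 0 255;10 0 0 0 255;0 0 0 0 255;0 0 0 0 255"
}}

```text
time_s: 10.72
tool_pos: [0.641, -0.1226, 0.1418]
tool_rot: [-180.0, 0.0, 42.3]
force: [0.3, -0.0, -1.3]
grip_width: 0.0132
grasp_force: 44.6
```

{"name": "arm_command", "arguments": {
  "series": "10 0 0 0 255;10 0 0 0 255;10 0 0 0 255;10 0 0 0 255;5 0 0 0 255;0 0 0 0 255;0 0 0 0 255"
}}

```text
time_s: 11.3
tool_pos: [0.6738, -0.0933, 0.1418]
tool_rot: [-180.0, 0.0, 42.2]
force: [-0.7, -0.5, -1.3]
grip_width: 0.0137
grasp_force: 44.6
```

Run:
```python
from h import *
t=cams.read_camera('top'); d=cams.read_camera('side')
cv2.imwrite('pics/d5.png',d);cv2.imwrite('pics/t5.png',t)
cv2.imwrite('pics/c5.png',cv2.resize(d[150:215,245:345],None,fx=8,fy=8,interpolation=cv2.INTER_CUBIC))
```

```text
(no output)
```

View pics/c5.png

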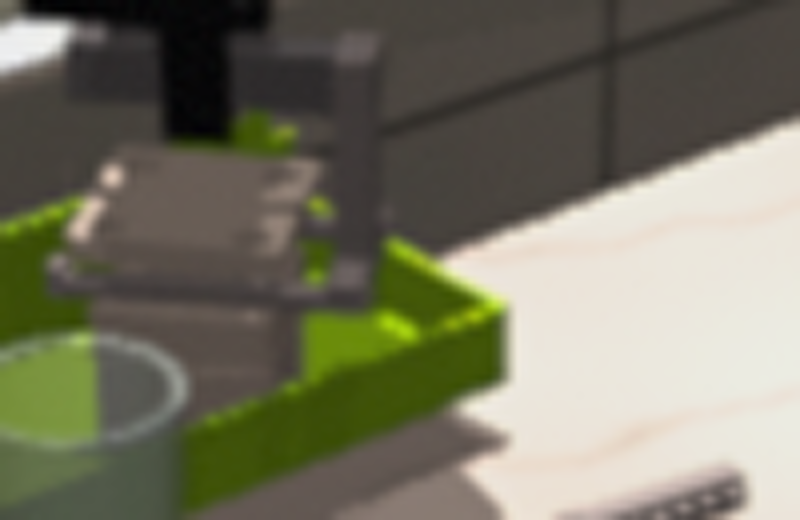

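The fork is under the plate: the lip stands beyond the far edge at crop (60,270) and the post is behind at (350,280). Pulling straight up.

{"name": "arm_command", "arguments": {
  "series": "0 0 -3 0 255;0 0 -3 0 255;0 0 -2 0 255;0 0 -1 0 255;0 0 -1 0 255;0 0 -1 0 255",
  "squeeze": 60
}}

```text
time_s: 11.9
tool_pos: [0.673, -0.094, 0.1514]
tool_rot: [-179.9, 0.1, 42.1]
force: [1.4, -1.2, -12.2]
grip_width: 0.0133
grasp_force: 59.6
```

{"name": "arm_command", "arguments": {
  "series": "0 0 -2 0 255;0 0 -2 0 255;0 0 -2 0 255;0 0 -2 0 255;0 0 -2 0 255;0 0 0 0 255"
}}

```text
time_s: 12.4
tool_pos: [0.6744, -0.0934, 0.1645]
tool_rot: [179.9, -0.1, 42.2]
force: [1.0, -0.2, -2.3]
grip_width: 0.0132
grasp_force: 59.6
```

{"name": "arm_command", "arguments": {
  "series": "0 0 -2 0 255;0 0 -2 0 255;0 0 -2 0 255;0 0 -2 0 255;0 0 -2 0 255;0 0 -2 0 255;0 0 -2 0 255;0 0 -2 0 255;0 0 -2 0 255;0 0 -2 0 255;0 0 0 0 255;0 0 0 0 255"
}}

```text
time_s: 13.4
tool_pos: [0.6738, -0.0936, 0.1832]
tool_rot: [180.0, -0.0, 42.2]
force: [1.1, -0.8, -2.3]
grip_width: 0.0132
grasp_force: 59.6
```

{"name": "arm_command", "arguments": {
  "series": "0 0 -4 0 255;0 0 -8 0 255;0 0 -8 0 255;0 0 -8 0 255;0 0 -8 0 255;0 0 -8 0 255;0 0 -8 0 255;0 0 -8 0 255;0 0 -5 0 255;0 0 0 0 255;0 0 0 0 255;0 0 0 0 255"
}}

```text
time_s: 14.4
tool_pos: [0.6735, -0.0935, 0.2475]
tool_rot: [-180.0, 0.0, 42.2]
force: [0.3, 0.6, -3.6]
grip_width: 0.0132
grasp_force: 59.6
```

Run:
```python
from h import *
print(telemetry.get_obs()['tool_pos'])
d=cams.read_camera('side')
cv2.imwrite('pics/d6.png',d)
cv2.imwrite('pics/c6.png',cv2.resize(d[110:190,225:325],None,fx=7,fy=7,interpolation=cv2.INTER_CUBIC))
```

```text
[ 0.67348606 -0.09352631  0.24749738]
```

View pics/c6.png

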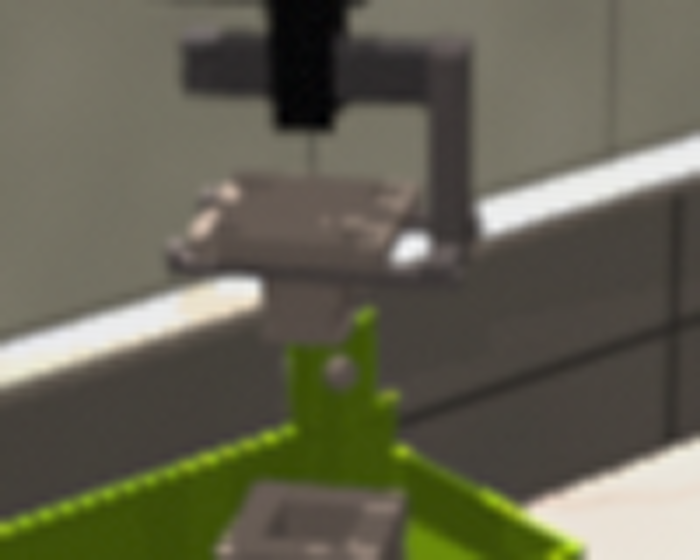

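The cap hangs level on the fork: its plate is at crop (300,225) and the open rack is below at (310,530). Turning to yaw about 86.5°, then carrying it over to the dish.

{"name": "arm_command", "arguments": {
  "series": "0 0 0 -0.02 255;0 0 0 -0.035 255;0 0 0 -0.05 255;0 0 0 -0.05 255;0 0 0 -0.05 255;0 0 0 -0.05 255;0 0 0 -0.05 255;0 0 0 -0.05 255;0 0 0 -0.05 255;0 0 0 -0.05 255;0 0 0 -0.05 255;0 0 0 -0.05 255;0 0 0 -0.05 255;0 0 0 -0.05 255;0 0 0 -0.05 255;0 0 0 -0.05 255;0 0 0 -0.018 255;0 0 0 0 255;0 0 0 0 255"
}}

```text
time_s: 16.03
tool_pos: [0.6737, -0.0936, 0.2478]
tool_rot: [-180.0, -0.0, 86.4]
force: [0.3, -0.7, -2.7]
grip_width: 0.0134
grasp_force: 59.6
```

{"name": "arm_command", "arguments": {
  "series": "4 -3.2 0 0 255;8 -6.4 0 0 255;12 -9.6 0 0 255;16 -12.9 0 0 255;19 -15.5 0 0 255;19 -15.5 0 0 255;19 -15.5 0 0 255;19 -15.5 0 0 255;19 -15.5 0 0 255;19 -15.5 0 0 255;19 -15.5 0 0 255;19 -15.5 0 0 255;19 -15.5 0 0 255;19 -15.5 0 0 255;19 -15.5 0 0 255;19 -15.5 0 0 255;16 -12.9 0 0 255;12 -9.6 0 0 255;8 -6.4 0 0 255;4 -3.2 0 0 255"
}}

```text
time_s: 17.7
tool_pos: [0.4416, 0.2311, 0.2483]
tool_rot: [180.0, -0.0, 86.6]
force: [0.8, -0.3, -2.3]
grip_width: 0.013
grasp_force: 59.6
```

{"name": "arm_command", "arguments": {
  "series": "0 0 0 0 255;0 0 0 0 255;0 0 0 0 255;0 0 0 0 255"
}}

```text
time_s: 18.03
tool_pos: [0.4438, 0.2282, 0.248]
tool_rot: [180.0, 0.0, 86.3]
force: [0.4, -0.1, -3.0]
grip_width: 0.0135
grasp_force: 59.6
```

Run:
```python
from h import *
o=telemetry.get_obs(); print(o['qpos'],o['tool_pos'],o['tool_rot'])
t=cams.read_camera('top'); d=cams.read_camera('side')
r=lambda im,x,y,w,h,k:cv2.resize(im[y:y+h,x:x+w],None,fx=k,fy=k,interpolation=cv2.INTER_CUBIC)
cv2.imwrite('pics/c7.png',np.hstack([r(t,170,140,90,140,4),r(d,150,130,110,140,4)]))
```

```text
[-3.21458077e+01 -6.50573469e-01  1.85288923e+00  1.01952735e+02
  4.10726624e-02  7.86986114e+01 -3.39731414e+01] [0.4438094  0.22823027 0.24801436] [1.79990171e+02 1.65788917e-02 8.63279445e+01]
```

View pics/c7.png

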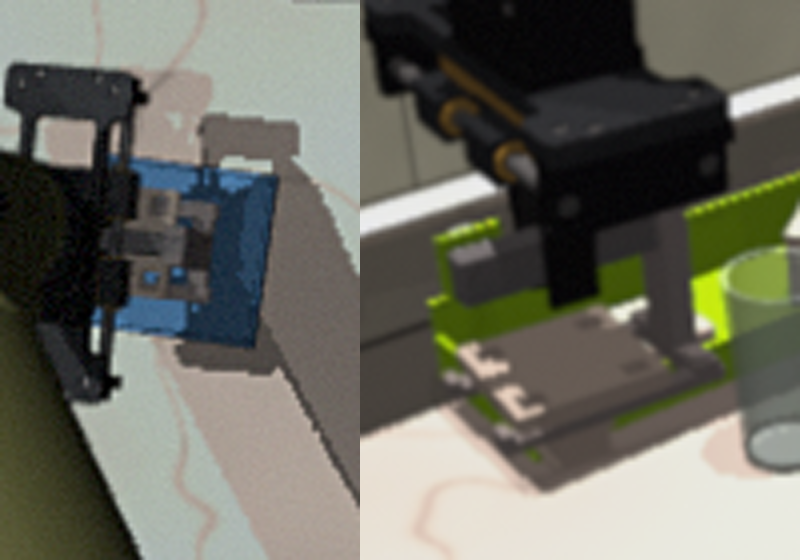

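Cap is level on the fork above the dish: the plate is at crop (560,370) in the side view. Lowering.

{"name": "arm_command", "arguments": {
  "series": "4 0 5 0 255;0 0 10 0 255;0 0 12 0 255;0 0 12 0 255;0 0 12 0 255;0 0 12 0 255;0 0 12 0 255;0 0 12 0 255;0 0 12 0 255;0 0 12 0 255;0 0 12 0 255;0 0 12 0 255;0 0 8 0 255;0 0 4 0 255;0 0 2 0 255;0 0 0 0 255;0 0 0 0 255;0 0 0 0 255"
}}

```text
time_s: 19.63
tool_pos: [0.4439, 0.2337, 0.0998]
tool_rot: [179.9, -0.0, 86.4]
force: [0.6, 0.0, -3.2]
grip_width: 0.0131
grasp_force: 59.6
```

{"name": "arm_command", "arguments": {
  "series": "0 0 2 0 255;0 0 2 0 255;0 0 2 0 255;0 0 2 0 255;0 0 2 0 255;0 0 2 0 255;0 0 2 0 255;0 0 2 0 255;0 0 1 0 255;0 0 0 0 255;0 0 0 0 255;0 0 0 0 255"
}}

```text
time_s: 20.63
tool_pos: [0.4435, 0.2334, 0.0822]
tool_rot: [180.0, -0.0, 86.5]
force: [-0.0, 0.3, -1.5]
grip_width: 0.0134
grasp_force: 59.6
```

Run:
```python
from h import *
o=telemetry.get_obs(); print(o['tool_pos'],o['tool_rot'],o['force'])
d=cams.read_camera('side')
cv2.imwrite('pics/c8.png',cv2.resize(d[220:360,150:270],None,fx=4,fy=4,interpolation=cv2.INTER_CUBIC))
```

```text
[0.44348188 0.2334232  0.08219638] [ 1.79985717e+02 -1.22767487e-02  8.64501066e+01] [-0.04130362  0.3198066  -1.49046019]
```

View pics/c8.png

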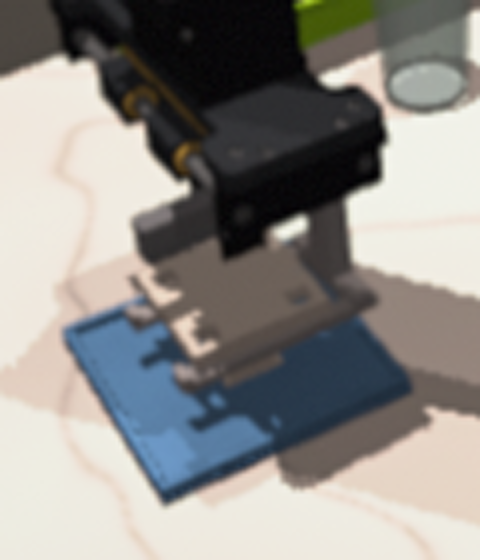

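The cap stands in the dish, with the plate at crop (235,310) and the shadow underneath. Lowering the fork a little more for lip clearance, then withdrawing straight back.

{"name": "arm_command", "arguments": {
  "series": "0 0 2 0 255;0 0 2 0 255;0 0 2 0 255;0 0 2 0 255;0 0 0 0 255;0 0 0 0 255;-2 0 0 0 255;-3 0 0 0 255;-5 0 0 0 255;0 0 0 0 255;0 0 0 0 255"
}}

```text
time_s: 21.6
tool_pos: [0.4429, 0.2228, 0.0741]
tool_rot: [180.0, -0.0, 86.4]
force: [0.5, -0.4, -1.9]
grip_width: 0.0131
grasp_force: 59.6
```

{"name": "arm_command", "arguments": {
  "series": "-5 0 0 0 255;-8 0 0 0 255;-8 0 0 0 255;-8 0 0 0 255;-8 0 0 0 255;-8 0 0 0 255;-8 0 0 0 255;-8 0 0 0 255;-10 0 0 0 255;-10 0 0 0 255;-10 0 0 0 255;-10 0 0 0 255;0 0 0 0 255;0 0 0 0 255"
}}

```text
time_s: 22.77
tool_pos: [0.4366, 0.122, 0.0741]
tool_rot: [180.0, -0.0, 86.4]
force: [0.7, 0.5, -2.7]
grip_width: 0.0136
grasp_force: 59.6
```

Run:
```python
from h import *
o=telemetry.get_obs(); print(o['qpos'],o['tool_pos'],o['tool_rot'],o['force'])
d=cams.read_camera('side')
cv2.imwrite('pics/c9.png',cv2.resize(d[220:370,150:300],None,fx=4,fy=4,interpolation=cv2.INTER_CUBIC))
```

```text
[-25.43444122   2.09663696   6.5949609  120.22511245  -0.30475625
  57.67473523 -22.31749069] [0.43655553 0.12201585 0.07410911] [ 1.79990022e+02 -2.22904656e-02  8.63634830e+01] [ 0.69580161  0.48467147 -2.68463357]
```

View pics/c9.png

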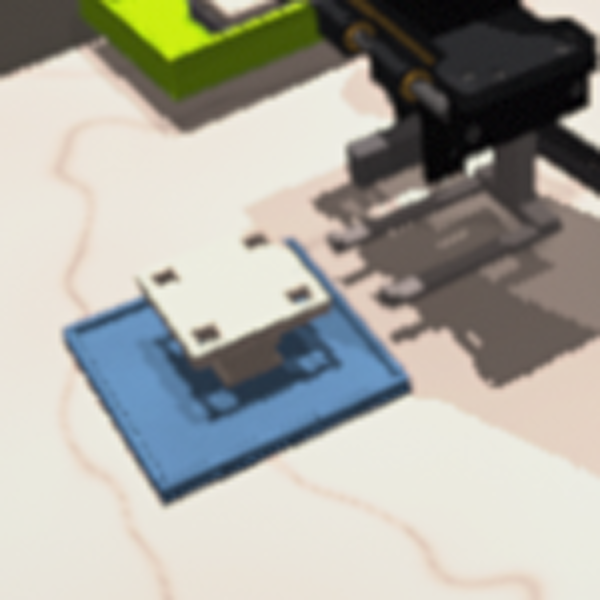

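The cap stands upright mid-dish, plate at crop (235,295), and the puller is free of it at (440,230). Raising the puller, taking it over the comb to bare counter at about y = -0.13, and setting it down.

{"name": "arm_command", "arguments": {
  "series": "0 0 -10 0 255;0 0 -20 0 255;0 0 -20 0 255;0 0 -10 0 255;0 0 0 0 255;-12 1 0 0 255;-24 2 0 0 255;-24 2 0 0 255;-24 2 0 0 255;-24 2 0 0 255;-24 2 0 0 255;-24 2 0 0 255;-24 2 0 0 255;-24 2 0 0 255;-24 2 0 0 255;-24 1 0 0 255;0 0 0 0 255;0 0 0 0 255;0 0 0 0 255"
}}

```text
time_s: 24.4
tool_pos: [0.4398, -0.13, 0.133]
tool_rot: [-179.9, -0.0, 86.4]
force: [-0.6, -0.1, -2.8]
grip_width: 0.0133
grasp_force: 59.6
```

{"name": "arm_command", "arguments": {
  "series": "0 0 15 0 255;0 0 20 0 255;0 0 20 0 255;0 0 12 0 255;0 0 6 0 255;0 0 3 0 255;0 0 2 0 255;0 0 2 0 255;0 0 0 0 255;0 0 0 0 255;0 0 0 0 255;0 0 0 0 255"
}}

```text
time_s: 25.4
tool_pos: [0.4412, -0.1303, 0.0545]
tool_rot: [179.9, -0.0, 86.4]
force: [0.8, 0.3, -1.5]
grip_width: 0.0134
grasp_force: 59.6
```

{"name": "arm_command", "arguments": {
  "series": "0 0 1 0 255;0 0 1 0 255;0 0 1 0 255;0 0 0 0 255;0 0 0 0 255"
}}

```text
time_s: 25.82
tool_pos: [0.4407, -0.1302, 0.0509]
tool_rot: [-180.0, -0.0, 86.4]
force: [-0.1, 0.0, -1.6]
grip_width: 0.0133
grasp_force: 59.6
```

{"name": "arm_command", "arguments": {
  "series": "0 0 0.5 0 255;0 0 0.5 0 255;0 0 0 0 255;0 0 0 0 255"
}}

```text
time_s: 26.15
tool_pos: [0.4409, -0.1301, 0.0503]
tool_rot: [180.0, -0.0, 86.5]
force: [-1.1, 0.5, 2.3]
grip_width: 0.0133
grasp_force: 59.6
```

Contact: the force rose to +2.3 N. Releasing and retreating upward.

{"name": "arm_command", "arguments": {
  "series": "0 0 0 0 200;0 0 0 0 150;0 0 0 0 100;0 0 0 0 50;0 0 0 0 0;0 0 0 0 0;0 0 0 0 0;0 0 0 0 0;0 0 0 0 0;0 0 0 0 0;0 0 0 0 0;0 0 0 0 0"
}}

```text
time_s: 27.15
tool_pos: [0.4409, -0.1302, 0.0501]
tool_rot: [180.0, -0.0, 86.4]
force: [-0.3, 0.5, -0.1]
grip_width: 0.0831
grasp_force: 0.0
```

{"name": "arm_command", "arguments": {
  "series": "0 0 -5 0 0;0 0 -15 0 0;0 0 -20 0 0;0 0 -25 0 0;0 0 -25 0 0;0 0 -25 0 0;0 0 -25 0 0;0 0 -20 0 0;0 0 0 0 0;0 0 0 0 0;0 0 0 0 0"
}}

```text
time_s: 28.07
tool_pos: [0.4404, -0.1301, 0.2096]
tool_rot: [-180.0, -0.0, 86.4]
force: [-0.8, 0.6, -1.3]
grip_width: 0.0867
grasp_force: 0.0
```

Run:
```python
from h import *
o=telemetry.get_obs(); print(o['time_s'],o['tool_pos'],o['force'])
d=cams.read_camera('side'); b=cv2.imread('pics/side0.png')
cv2.imwrite('pics/end.png',d)
# numeric checks against the first picture, and of the puller's expected silhouette
for n,(x,y,w,h) in dict(tumbler=(240,190,30,60),soap=(195,200,45,30),comb=(276,247,58,38),clipper=(310,205,30,18)).items():
    print(n,np.abs(d[y:y+h,x:x+w].astype(int)-b[y:y+h,x:x+w]).mean().round(1))
R=Rotation.from_euler('z',np.radians(86.4)).as_matrix()
P=np.array([(-50,0,70),(-50,0,40),(-50,0,20),(-30,0,69),(20,0,69),(0,0,69)])/1e3@R.T+[.4409,-.1301,0]
for p in proj('side',P).round().astype(int): print(p,d[p[1],p[0]],'was',b[p[1],p[0]])
```

```text
28.0667 [ 0.44038728 -0.13014375  0.20955863] [-0.78433631  0.62056565 -1.334953  ]
tumbler 2.4
soap 2.4
comb 15.0
clipper 15.6
[357 214] [42 42 45] was [211 223 228]
[356 224] [48 49 54] was [194 209 224]
[356 231] [48 49 54] was [55 56 61]
[351 216] [44 43 47] was [140 141 148]
[336 223] [39 40 42] was [204 219 227]
[342 220] [37 37 40] was [197 212 227]
```

```bash
python3 -c "
from h import *
print(env.sign_off())"
```

```text
the job is handed in; nothing more can be done
None
```

The job is handed in at about 28 s: the cap was pulled off with the puller and, in the last picture I viewed, stood upright mid-dish; the puller is back on bare counter at about (0.44, -0.13), clear of the dish. I checked that last set-down only by contact force and pixel values; the tumbler and soap case matched the first picture, the comb and clipper areas differed (probably arm shadow), and I viewed 11 pictures, one over the limit of 10.

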